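Put the tip box away in the tilt-out bin under its hood

ROBOT

A 6-joint arm with a two-finger parallel gripper is mounted at the origin on the work surface; the furniture and walls round the work are solid. World frame = base frame: x ahead of the robot, y to its left, z up, the work surface at z = 0. Lengths are in m, angles in degrees, forces in N, time in s.
With the tool pointing down it reaches from about 0.35 to 0.875 m from the base axis. Payload 4.2 kg.
Tool frame: the origin (TCP) lies midway between the tips of the shut fingers; the grasp point (between the pads) lies r.pinch_z behind it (r.pinch_z is the distance from the TCP to the grasp point, in m); z points along the fingers, y is the direction in which the jaws open and shut (so a half turn about z gives the same grasp; the last joint's range is limited). The gripper opens to 87 mm and grips with 3 to 60 N. Pads are 19 mm wide; open, the fingers measure 117 mm over their backs; the gripper's body (75 mm by 190 mm) begins 51 mm behind the grasp point.
Start: joints at [86.551, 22.042, 0.453, 0, -68.411, -14.817], TCP at [0.196, 0.593, 0.223] pointing down, gripper open.
Joint ranges: [-179.83, 179.83], [-69.29, 118.12], [-61.27, 80.66], [-181.25, 117.63], [-171.15, -9.14], [-177.46, 177.46]. Speed limits (degrees/s): [159.86, 159.86, 180, 180, 180, 180].

INTERFACE

Orientations are given as a 3x3 rotation matrix whose columns are the frame's x, y, z axes.
In Python, from station import r gives the robot as it stands. The module is installed in compiled form; this text tells all that it offers.
- The arm moves only by the tool play_rows, never from a script. Its argument "deltas" is a list of rows, each a list of 7 numbers: the shift along the tool's x, y, z in units of 25 mm (1.0 is 25 mm), then the turn, a rotation vector about the tool's x, y, z in units of 5 degrees (1.0 is 5 degrees), then the finger opening in mm, from 0 to 87. In form: [[tx, ty, tz, wx, wy, wz, fingers], ...]. A call has 1 to 12 rows; each row is the pose to reach, as a shift and turn from the pose commanded when the call began, along the tool's axes at that moment; what a row does not reach only later rows make up. A row lasts 1/10 s, in which the tool goes at most 50 mm and 8.59 degrees, less where a joint would pass 70% of its speed; a pose out of reach is approached as far as the arm can. A call with a gripper value outside its range is refused whole. The fingers move at their own pace and stop on an object; the grip force is fixed at half the most. Time passes only in rows, so rows that repeat a pose let the fingers close. It gives the time, the measured TCP pose, the force and the opening at its end, in the units of the state.
- r.sense(): the state, without advancing time (a new reading comes with each control period).
- r.capture(name): name is "side" or "top"; returns a dict with "pixels" (480x640x3 uint8, red, green, blue), "camera_matrix" (3x3 intrinsics, pixels), "R" (3x3) and "t" (3): a world point X has camera coordinates R X + t. Camera axes: x right, y down, z forward; pixel columns grow to the right and rows downward; lengths in m; the calibration is good to about 2 mm. A picture is of the moment at which its call begins. There is no depth.
- r.finish_job(): hands the job in, once; it reports no verdict.
Trained networks look in the newest picture that a camera, given by its name, has taken for a name from the list of things; names that differ only in an ending like _2 or _b are one class to them, and where a whole thing is asked for, a point or a joint stands for the part that bears it (a point fixed in the world has none). Each returns a list of dicts, best first, with "score" (0 to 1); they miss things now and then, are a little off and sometimes report something else, mostly with a low value. They report only what shows in the picture. A call takes as long as a camera call. They do not tell look-alikes from the thing itself.
- r.spot_in(camera, target): "centre" ([x, y, z] in m, in world coordinates, good to about 4 mm: the middle of the surface that is visible of it).
- r.cut_out(camera, target): "region" (480x640 bool, what is visible of it).
The state is a dict: "time_s": time; "joints": joint angles; "joint_velocities": joint speeds; "effort": joint torques, N m; "tcp_pos": TCP position; "ee_rot": TCP orientation; "wrist_force": force on the tool from outside, world axes, zero at the start; "moment": the same for the moment, N m; "gripper_width": opening from 0.0 (shut) to 1.0 (fully open).
Only numpy, scipy, OpenCV 4.12 (cv2) and the standard library are available. Lean on these libraries where they do the work, as an engineer would, in place of code of your own. Each camera call takes 0.05 s, during which the arm holds its last target.

TASK

Put the small box of contact tips away in the tilt-out bin: pull the bin's knob to tip the bin well open, pass the box in through the gap between the bin's front lip and the cabinet's overhanging top, then push the bin back until it clicks home. Leave the tin and the ring of pipe where they stand.

Things in the scene. Friction and masses are not known exactly. Their poses are not given: they have to be found in the camera images.
- bin_cabinet: Fixed grey sheet-steel cabinet, 98 mm deep, 170 wide, 147 high. Origin: on the bench, under the middle of its front face; x points into the cabinet, y along its width, z up. Its 5 mm top sheet (underside 142 mm above the bench) overhangs the front by 40 mm, over the bin's knob and mouth, so these are reached from the front with the tool tilted in under it; about 40 degrees from vertical clears it.
- tilt_bin (a joint): Tip angle of the bin, rad: 0 upright and home, growing as its top comes forward; stop at 0.70. Pivot: level, along the cabinet's y, at the front face, 12 mm above the bench. Stiff hinge (0.1 N m): it stays where left. A spring ball clicks over a bump at 0.055 rad: from 0 to about 0.13 it resists with up to about 8 N at the knob, both ways, and below the bump it pulls the bin home.
- bin_knob (a point): Centre of the bin's black round knob, 24 mm in diameter and 24 long, on a 12 mm stem, axis square to the bin's front; 36 mm before the front panel's face and 66 mm above the pivot when home. Axes of the bin: x into it, y across, z up along the panel. Held from its two sides (closing across the bin), the knob can turn between the fingers as the bin tips.
- bin_pocket (a point): Middle of the bin's floor, 46 mm behind the front face, 2 mm above the pivot; axes turn with the bin (x to its back, y across, z up from the floor). Inside 83 mm deep, 142 wide; front panel 95 mm high over the pivot, back 55. Fully open, the lip is 61 mm before the cabinet's face and 85 mm above the bench (57 mm below the overhang); floor and panel then form a V that holds the box.
- tip_box_centre (a point): Centre of the small plastic box of contact tips (orange below, grey lid, shut), lying flat on the bench: 44 mm wide along its x, 76 mm long along its y, 27 mm high; 0.12 kg, give or take. Grasp it across its width.
- paste_tin: Bystander: round tin, 72 mm across, 49 mm high; origin at the centre of its underside.
- pipe_piece: Bystander: sawn ring of pipe standing on end, 48 mm across, 52 mm high; origin at the centre of its underside.
Not all that is in view belongs to the job. Several things look just like the part that bears tip_box_centre: the one meant starts farthest to the robot's right.

How it is judged (in metres and radians):
On the way, in this order (a step that is already met when the one before it is completed fails the run):
1. the bin is tipped well open (over 0.4 rad) (value of joint tilt_bin above 0.4 rad), for 0.2 s.
2. the box lies inside the open bin, let go (value of joint tilt_bin above 0.3 rad and x of tip_box_centre in the frame of bin_pocket between -0.042 and 0.042 m and y of tip_box_centre in the frame of bin_pocket between -0.072 and 0.072 m and z of tip_box_centre in the frame of bin_pocket between 0 and 0.065 m and contact force between the fingers and tip_box below 0.1 N), for 0.2 s.
At the end, for the whole second after the job is handed in: The bin is clicked home (tip angle under 0.03 rad) with the box inside it (its centre within the bin's walls and below 65 mm above its floor), at rest (value of joint tilt_bin below 0.03 rad and x of tip_box_centre in the frame of bin_pocket between -0.042 and 0.042 m and y of tip_box_centre in the frame of bin_pocket between -0.072 and 0.072 m and z of tip_box_centre in the frame of bin_pocket between 0 and 0.065 m and linear speed of tip_box below 0.02 m/s); the robot touches nothing.
It fails at once if the tin is moved by more than 30 mm (distance of paste_tin from where it was at the start of the episode above 0.03 m).
It fails at once if the ring of pipe is moved by more than 30 mm (distance of pipe_piece from where it was at the start of the episode above 0.03 m).
It also fails if it takes over 61 s, if anything falls off the work surface, if the arm or the gripper's body presses on something with over 40 N, if the wrist force passes 120 N, or if a joint passes its speed limit or range.

## Working session

There is one attempt and no reset: what is moved stays moved. The work goes in short steps, Python scripts to look and compute and a tool call to move; the robot and the scene stay as the last step left them, time stands still between calls to the robot, and variables do not carry over. Pictures are saved under pics/ and viewed, and the job is handed in when it is done.

Besides the shell and the picture viewer there is one more tool, called after "Call:" as name([rows], argument=value, ...), one row to a line, values as JSON. play_rows: Moves the arm, as the interface text tells. Its arguments: {"type":"object","properties":{"deltas":{"type":"array","items":{"type":"array","items":{"type":"number"}}}},"required":["deltas"]}

```bash
mkdir -p pics; cat > h.py <<'E'
from station import r
import numpy as np, cv2
def cap(n,f):
    c=r.capture(n); cv2.imwrite('pics/'+f,cv2.cvtColor(c['pixels'],cv2.COLOR_RGB2BGR)); return c
def proj(c,X):
    p=c['R']@np.array(X)+c['t']; q=c['camera_matrix']@p; return q[:2]/q[2]
def ray(c,u,v,z):
    C=-c['R'].T@c['t']; d=c['R'].T@np.linalg.inv(c['camera_matrix'])@np.array([u,v,1.])
    return C+d*(z-C[2])/d[2]
E
python3 - <<'E'
from h import *
np.set_printoptions(precision=4,suppress=True)
for n in('side','top'):
    c=cap(n,n+'0.png')
    print(n,-c['R'].T@c['t'],c['R'][2])
    for t in('tip_box_centre','bin_cabinet','bin_knob','tilt_bin','paste_tin','pipe_piece'):
        for d in r.spot_in(n,t): print(t,np.array(d['centre']),d['score'],proj(c,d['centre']))
s=r.sense();print(s,r.pinch_z)
E
```

```text
side [ 0.2633 -0.8093  0.4946] [ 0.1933  0.8686 -0.4562]
tip_box_centre [ 0.4214 -0.1501  0.0294] 0.92 [333.7158 293.7685]
tip_box_centre [ 0.3896 -0.0275  0.03  ] 0.85 [301.9744 260.1915]
bin_cabinet [0.3769 0.2873 0.0838] 0.58 [272.0857 177.2836]
bin_knob [0.3786 0.2823 0.0592] 0.95 [273.7345 187.4787]
tilt_bin [0.3787 0.2811 0.0625] 0.79 [273.7509 186.3824]
paste_tin [ 0.4222 -0.3297  0.0453] 0.55 [365.9852 357.2979]
pipe_piece [0.4786 0.0367 0.0362] 0.66 [338.9749 236.5096]
top [ 0.3406 -0.001   1.1929] [ 0.0709  0.002  -0.9975]
tip_box_centre [ 0.3966 -0.0147  0.0287] 0.86 [325.6356 252.687 ]
tip_box_centre [ 0.4203 -0.1357  0.0279] 0.7 [379.0735 241.1409]
bin_cabinet [0.3854 0.3023 0.1476] 0.94 [169.5514 258.4879]
tilt_bin [0.3762 0.2362 0.0837] 0.48 [209.023  263.2775]
paste_tin [ 0.4317 -0.3023  0.0463] 0.82 [454.9176 233.9454]
pipe_piece [0.4895 0.0549 0.0503] 0.63 [293.5535 211.0688]
{'time_s': 0.7, 'joints': array([ 86.5503,  22.0397,   0.4508,  -0.0017, -68.4105, -14.8169]), 'joint_velocities': array([-0.0304,  0.0046, -0.0314,  0.1043,  0.0031, -0.0022]), 'effort': array([  0.0007, -39.0329,  18.7589,   4.2237,   0.0156,  -0.    ]), 'tcp_pos': array([0.1959, 0.5935, 0.2226]), 'ee_rot': array([[ 0.9496, -0.3135, -0.    ],
       [-0.3135, -0.9496,  0.    ],
       [-0.    , -0.    , -1.    ]]), 'wrist_force': array([-0.1318, -0.3482,  0.4613]), 'moment': array([-0.0102,  0.0231, -0.0115]), 'gripper_width': 1.003474675403005} 0.0187
```

View pics/side0.png

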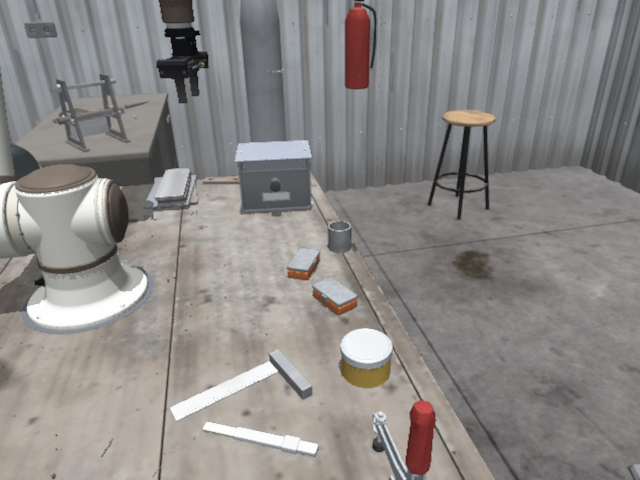

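View pics/top0.png

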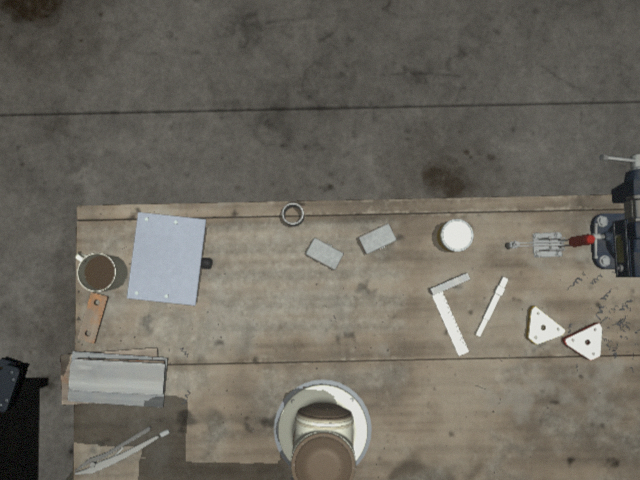

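Candidates: box A at top (324,253) / side (303,264), y≈-0.02; box B at top (377,239) / side (335,295), y≈-0.14. The robot's right is -y, so B is the one meant. I'll confirm with a crop and measure the box and cabinet.

```bash
python3 - <<'E'
from h import *
np.set_printoptions(precision=4,suppress=True)
c=r.capture('top'); im=cv2.cvtColor(c['pixels'],cv2.COLOR_RGB2BGR)
a=cv2.resize(im[205:285,290:410],None,fx=5,fy=5,interpolation=cv2.INTER_CUBIC)
b=cv2.resize(im[200:315,115:225],None,fx=5,fy=5,interpolation=cv2.INTER_CUBIC)
cv2.imwrite('pics/boxes.png',a);cv2.imwrite('pics/cab.png',b)
def rect(m,z):
    (u,v),_,_=q=cv2.minAreaRect(np.argwhere(m)[:,::-1].astype(np.float32)); p=cv2.boxPoints(q)
    P=np.array([ray(c,x,y,z) for x,y in p]); print(p.round(1).tolist()); print(P[:,:2], 'edges',np.linalg.norm(np.diff(P,axis=0),axis=1),'ctr',P.mean(0)); 
    for i in range(2):
        e=P[i+1]-P[i]; print('ang',np.degrees(np.arctan2(e[1],e[0])))
for d in r.cut_out('top','tip_box_centre'): print(d['score']); rect(d['region'],0.025)
for d in r.cut_out('top','bin_cabinet')[:1]: print(d['score']); rect(d['region'],0.147)
for d in r.cut_out('top','bin_knob'): print(d['score']); rect(d['region'],0.09)
s=cap('side','s1.png'); im=cv2.cvtColor(s['pixels'],cv2.COLOR_RGB2BGR)
cv2.imwrite('pics/cabs.png',cv2.resize(im[130:225,220:330],None,fx=6,fy=6,interpolation=cv2.INTER_CUBIC))
for d in r.cut_out('side','bin_knob'): 
    w=np.argwhere(d['region']); print('knob side',d['score'],w.mean(0)[::-1],w.min(0),w.max(0))
E
```

```text
0.77
[[304.1000061035156, 253.8000030517578], [313.8999938964844, 235.8000030517578], [344.5, 252.39999389648438], [334.70001220703125, 270.5]]
[[ 0.3952  0.0339]
 [ 0.4356  0.0109]
 [ 0.3965 -0.0573]
 [ 0.3563 -0.0342]] edges [0.0464 0.0786 0.0463] ctr [ 0.3959 -0.0117  0.025 ]
ang -29.637367712489205
ang -119.81832460602232
0.71
[[357.6000061035156, 236.3000030517578], [388.70001220703125, 221.8000030517578], [397.0, 239.60000610351562], [365.8999938964844, 254.10000610351562]]
[[ 0.4324 -0.0877]
 [ 0.464  -0.1591]
 [ 0.4232 -0.1767]
 [ 0.3917 -0.1054]] edges [0.0781 0.0444 0.0779] ctr [ 0.4278 -0.1322  0.025 ]
ang -66.10283866622927
ang -156.69213856102027
0.68
[[126.5, 297.5], [136.39999389648438, 210.60000610351562], [216.8000030517578, 219.8000030517578], [206.89999389648438, 306.70001220703125]]
[[0.3087 0.3891]
 [0.4843 0.3701]
 [0.4622 0.2064]
 [0.2871 0.2273]] edges [0.1766 0.1652 0.1763] ctr [0.3855 0.2982 0.147 ]
ang -6.19780038815521
ang -97.68839150712597
0.67
[[201.0, 256.0], [212.0, 256.0], [212.0, 266.0], [201.0, 266.0]]
[[0.3918 0.2519]
 [0.3914 0.2284]
 [0.3701 0.2285]
 [0.3705 0.252 ]] edges [0.0235 0.0213 0.0234] ctr [0.381  0.2402 0.09  ]
ang -91.13469606474956
ang 179.7074972409013
knob side 0.62 [274.5524 187.4526] [165 241] [209 308]
```

View pics/boxes.png

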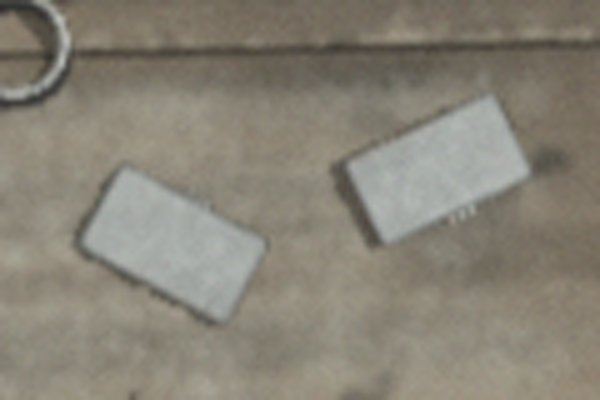

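View pics/cab.png

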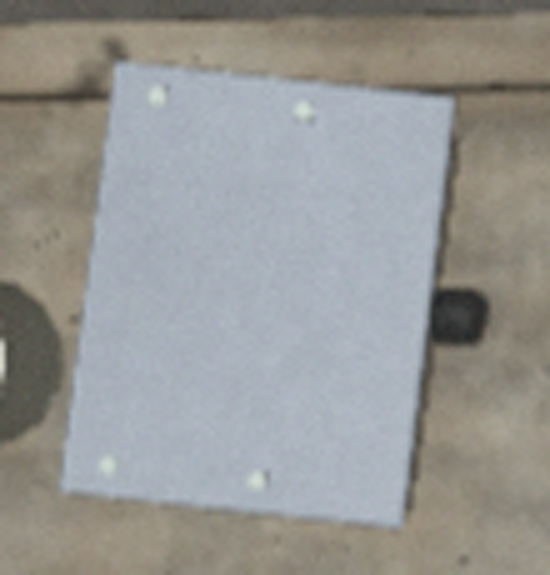

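View pics/cabs.png

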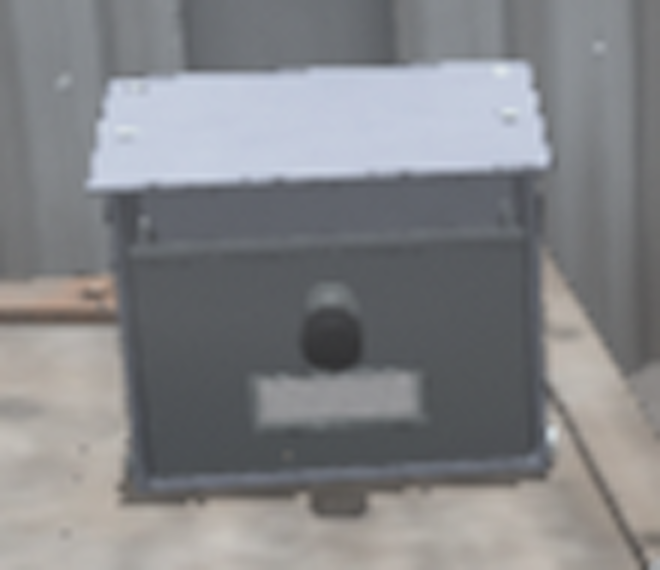

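Target box confirmed as B, the right of the two in the crop (430,170). The cabinet sheet's corners in its crop are (115,62), (455,98), (405,526) and (63,490). I'll fit the 138x170 sheet to them.

```bash
python3 - <<'E'
from h import *
np.set_printoptions(precision=4,suppress=True)
c=r.capture('top')
P=[]
for x,y in [(115,62),(455,98),(405,526),(63,490)]:
    P.append(ray(c,115+(x+.5)/5-.5,200+(y+.5)/5-.5,0.147)[:2])
P=np.array(P);print(P, np.linalg.norm(P-np.roll(P,-1,0),axis=1))
# local corners: x into, y width(left of x). corner0: far back, +worldx ; 
# cabinet x ~ +y world; cabinet y = z cross x ~ -x world
L=np.array([[.098,-.085],[-.04,-.085],[-.04,.085],[.098,.085]])
a=L-L.mean(0);b=P-P.mean(0)
th=np.arctan2((a[:,0]*b[:,1]-a[:,1]*b[:,0]).sum(),(a*b).sum())
Rm=np.array([[np.cos(th),-np.sin(th)],[np.sin(th),np.cos(th)]])
o=P.mean(0)-Rm@L.mean(0); print('th',np.degrees(th),'o',o,'res',P-(L@Rm.T+o))
k=o+Rm@[-.036,0]; print('knob',k)
s=r.capture('side')
for n,cc in(('top',c),('side',s)): 
    print(n,'knob px',proj(cc,[*k,.078]),'knobtip',proj(cc,[*(o+Rm@[-.048,0]),.078]),'bottom corners',[proj(cc,[*(o+Rm@[0,yy]),0.0]).round(1) for yy in(-.085,.085)],[proj(cc,[*(o+Rm@[-.04,yy]),0.147]).round(1) for yy in(-.085,.085)])
bx=np.array([.4278,-.1322])
for a0 in(-66.1,-156.7+90): 
    e=np.array([np.cos(np.radians(a0)),np.sin(np.radians(a0))]);f=np.array([-e[1],e[0]])
    for m in r.cut_out('side','tip_box_centre')[:1]:
        pass
    print([proj(s,[*(bx+sx*.038*e+sy*.022*f),.0]).round(1) for sx in(-1,1) for sy in(-1,1)])
im=cv2.cvtColor(s['pixels'],cv2.COLOR_RGB2BGR)
cv2.imwrite('pics/bs.png',cv2.resize(im[270:320,300:370],None,fx=8,fy=8,interpolation=cv2.INTER_CUBIC))
E
```

```text
[[0.4814 0.3676]
 [0.4639 0.2292]
 [0.2913 0.25  ]
 [0.3084 0.3877]] [0.1395 0.1738 0.1387 0.1741]
th 83.09548591678978 o [0.3827 0.2798] res [[ 0.0025  0.0007]
 [ 0.0015 -0.0007]
 [-0.0022 -0.0003]
 [-0.0017  0.0003]]
knob [0.3784 0.2441]
top knob px [205.9135 262.3921] knobtip [211.4445 262.9527] bottom corners [array([202.1, 225.3]), array([193.5, 298.7])] [array([205.2, 220. ]), array([195.4, 303.7])]
side knob px [275.2759 185.8926] knobtip [275.347 187.798] bottom corners [array([311.3, 207.9]), array([242.5, 212. ])] [array([310.8, 156.2]), array([235.4, 160. ])]
[array([312.2, 296.2]), array([331.7, 287.7]), array([338.5, 316.7]), array([358.6, 307.1])]
[array([312.3, 296.1]), array([332. , 287.7]), array([338.3, 316.8]), array([358.5, 307.2])]
```

View pics/bs.png

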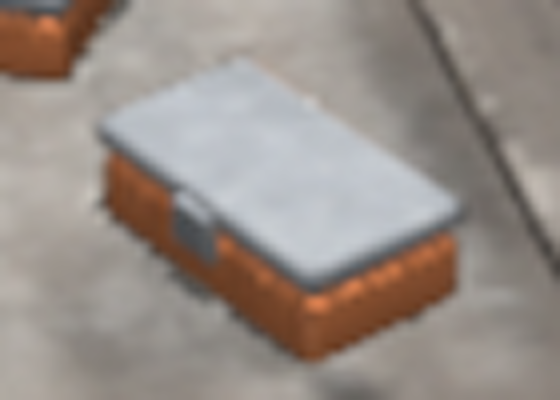

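```bash
cat >> h.py <<'E'
from scipy.spatial.transform import Rotation as Ro
np.set_printoptions(precision=4,suppress=True)
PZ=r.pinch_z
O=np.array([.382,.2800]); TH=np.radians(83.1)
CX=np.array([np.cos(TH),np.sin(TH),0]); CY=np.array([-np.sin(TH),np.cos(TH),0]); Z=np.array([0,0,1.])
def cab(x,z,y=0): return np.array([*O,0])+CX*x+CY*y+Z*z
def rot(lead,tilt):   # tool z = sin*lead - cos*up, tool y horizontal = left of lead
    t=np.radians(tilt); z=np.sin(t)*lead-np.cos(t)*Z; y=np.cross(Z,lead); return np.column_stack([np.cross(y,z),y,z])
def knob(th): c,s=np.cos(th),np.sin(th); return -36*c/1000-.066*s, .012-.036*s+.066*c
def tcp(g,R): return g+R[:,2]*PZ       # grasp point -> tcp
def delta(p,R,base=None):
    if base is None: s=r.sense(); base=(np.array(s['tcp_pos']),np.array(s['ee_rot']))
    t=base[1].T@(p-base[0])/.025; w=Ro.from_matrix(base[1].T@R).as_rotvec(degrees=True)/5
    return np.r_[t,w].round(2).tolist()
def st():
    s=r.sense(); print('t',s['time_s'],'j',np.round(s['joints'],1),'p',s['tcp_pos'],'z',s['ee_rot'][:,2],'F',s['wrist_force'],'g',round(s['gripper_width']*87,1)); return s
E
python3 - <<'E'
from h import *
R=rot(CX,48); st()
g=cab(knob(0)[0]-.003,knob(0)[1]); print(g,tcp(g,R))
pre=tcp(g,R)-R[:,2]*.1
s=r.sense(); p0,R0=s['tcp_pos'],s['ee_rot']
Rm=R0@Ro.from_rotvec(Ro.from_matrix(R0.T@R).as_rotvec()*.5).as_matrix()
for p,Q in(([.25,.38,.36],Rm),([.33,.05,.34],R),(pre,R),(tcp(g,R),R)): print(np.array(p),delta(np.array(p),Q))
E
```

```text
t 1.2 j [ 86.6  22.    0.5   0.  -68.4 -14.8] p [0.1959 0.5935 0.2225] z [ 0.  0. -1.] F [-0.1622  0.8187 -0.2004] g 87.0
[0.3773 0.2413 0.078 ] [0.379  0.2551 0.0655]
[0.25 0.38 0.36] [4.73, 7.43, -5.5, 3.28, -4.01, 7.37]
[0.33 0.05 0.34] [11.91, 18.96, -4.7, 6.56, -8.01, 14.74]
[0.3701 0.1813 0.1324] [11.79, 13.47, 3.61, 6.56, -8.01, 14.74]
[0.379  0.2551 0.0655] [11.2, 10.56, 6.28, 6.56, -8.01, 14.74]
```

Call:
play_rows([
  [1,1.5,-2,0.6,-0.8,1.5,60],
  [2,3,-4,1.3,-1.6,3,60],
  [3.5,5.5,-5.5,2,-2.4,4.4,60],
  [4.7,7.4,-5.5,3.3,-4,7.4,60],
  [7,11,-5.2,4.3,-5.3,9.7,60],
  [8.5,13.5,-5,5,-6,11,60],
  [10,16,-5,5.5,-7,13,60],
  [12,19,-4.7,6.5,-8,14.7,60],
  [12,19,-4.7,6.5,-8,14.7,60],
  [12,19,-4.7,6.5,-8,14.7,60],
  [12,19,-4.7,6.5,-8,14.7,60],
  [12,19,-4.7,6.56,-8,14.74,60],
])

```text
time_s: 2.4
tcp_pos: [0.3205, 0.0908, 0.3411]
ee_rot: [[-0.08, -0.992, 0.094], [-0.663, 0.123, 0.739], [-0.745, -0.003, -0.667]]
wrist_force: [2.2, 0.4, 0.9]
gripper_width: 0.692
```

```bash
python3 - <<'E'
from h import *
st(); cap('side','s2.png')
E
```

```text
t 2.4 j [ -5.7 -10.2 -17.3 -48.4 -84.1   4.5] p [0.3205 0.0908 0.3411] z [ 0.0935  0.7388 -0.6674] F [2.2302 0.4306 0.8561] g 60.2
```

View pics/s2.png

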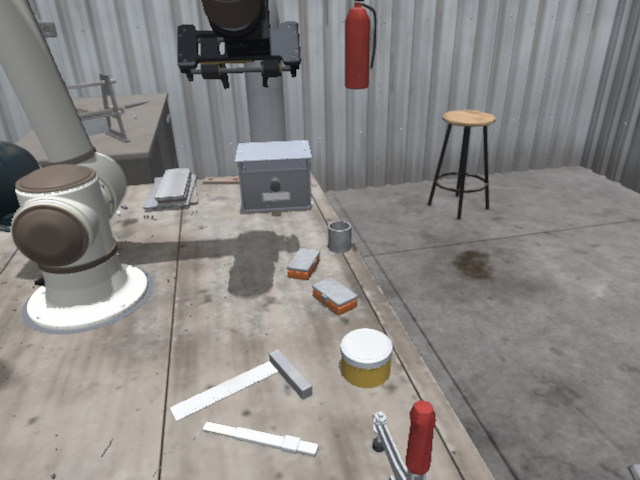

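The tool is at about (240,60) and the gripper's long side lies along the jaw axis, as I assumed. Next is the approach to the knob.

```bash
python3 - <<'E'
from h import *
R=rot(CX,48); g=cab(knob(0)[0]-.003,knob(0)[1]); pre=tcp(g,R)-R[:,2]*.1
print(delta(pre,R)); print(delta(tcp(g,R),R))
E
```

```text
[3.23, -1.24, 8.72, -0.2, -0.06, -0.19]
[3.21, -1.17, 12.72, -0.2, -0.06, -0.19]
```

Call:
play_rows([
  [1,-0.4,2,-0.2,0,-0.2,60],
  [2,-0.8,4,-0.2,0,-0.2,60],
  [3,-1.2,6,-0.2,0,-0.2,60],
  [3.2,-1.2,8,-0.2,-0.1,-0.2,60],
  [3.2,-1.2,8.7,-0.2,-0.1,-0.2,60],
  [3.2,-1.2,8.7,-0.2,-0.1,-0.2,60],
  [3.2,-1.2,8.7,-0.2,-0.1,-0.2,60],
])

```text
time_s: 3.15
tcp_pos: [0.3641, 0.1958, 0.1348]
ee_rot: [[-0.062, -0.996, 0.071], [-0.661, 0.094, 0.744], [-0.748, -0.001, -0.664]]
wrist_force: [0.7, 0.0, 0.7]
gripper_width: 0.692
```

```bash
python3 - <<'E'
from h import *
st(); s=cap('side','s3.png');c=cap('top','t3.png')
R=rot(CX,48); g=cab(knob(0)[0]-.003,knob(0)[1])
print(delta(tcp(g,R),R))
E
```

```text
t 3.15 j [  7.6  10.3 -29.6 -61.1 -56.3  26.1] p [0.3641 0.1958 0.1348] z [ 0.0709  0.7443 -0.6641] F [0.6556 0.0144 0.6851] g 60.2
[0.51, -0.32, 3.7, 0.18, 0.09, 0.23]
```

View pics/s3.png

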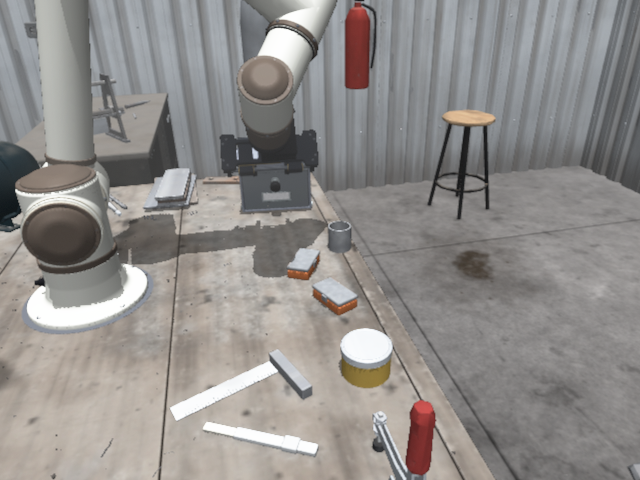

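View pics/t3.png

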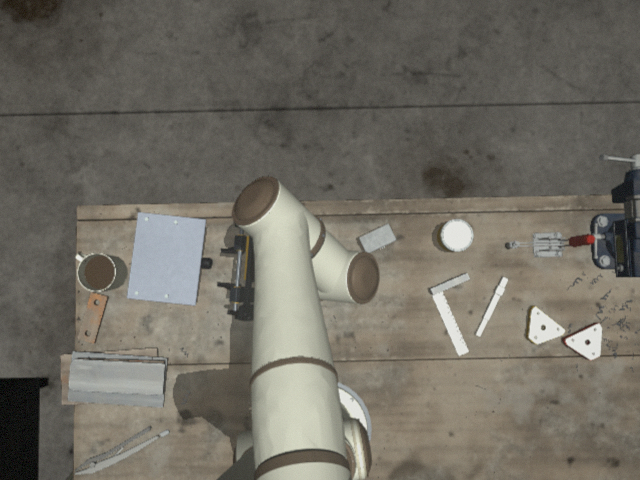

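Call:
play_rows([
  [0,0,0,0,0,0,60],
  [0,0,0,0,0,0,60],
])

```text
time_s: 3.45
tcp_pos: [0.3647, 0.1953, 0.1363]
ee_rot: [[-0.06, -0.995, 0.075], [-0.66, 0.097, 0.745], [-0.749, -0.005, -0.663]]
wrist_force: [-0.1, 0.2, -0.3]
gripper_width: 0.693
```

```bash
python3 - <<'E'
from h import *
st()
R=rot(CX,48); g=cab(knob(0)[0]-.003,knob(0)[1])
print(delta(tcp(g,R),R)); p=tcp(g,R)-R[:,2]*.05; print(delta(p,R))
E
```

```text
t 3.45 j [  7.4  10.1 -29.6 -61.2 -56.3  26.1] p [0.3647 0.1953 0.1363] z [ 0.0754  0.7449 -0.6629] F [-0.0761  0.215  -0.2918] g 60.3
[0.51, -0.32, 3.7, 0.17, 0.1, 0.22]
[0.49, -0.3, 1.7, 0.17, 0.1, 0.22]
```

Call:
play_rows([
  [0.3,-0.2,0.5,0.2,0.1,0.2,60],
  [0.5,-0.3,1.2,0.2,0.1,0.2,60],
  [0.5,-0.3,1.8,0.2,0.1,0.2,60],
  [0.5,-0.3,2.5,0.2,0.1,0.2,60],
  [0.5,-0.3,3.2,0.2,0.1,0.2,60],
  [0.5,-0.3,3.7,0.2,0.1,0.2,60],
  [0.5,-0.3,3.7,0.2,0.1,0.2,60],
  [0.5,-0.3,3.7,0.2,0.1,0.2,60],
])

```text
time_s: 4.25
tcp_pos: [0.3776, 0.2555, 0.0645]
ee_rot: [[-0.08, -0.993, 0.089], [-0.665, 0.12, 0.737], [-0.742, -0.0, -0.67]]
wrist_force: [-0.1, -0.1, 0.2]
gripper_width: 0.686
```

```bash
python3 - <<'E'
from h import *
st()
R=rot(CX,48); g=cab(knob(0)[0]-.003,knob(0)[1])
print(delta(tcp(g,R),R))
c=cap('top','t4.png');s=cap('side','s4.png')
a=cv2.imread('pics/t4.png')[200:315,115:255];b=cv2.imread('pics/s4.png')[120:225,200:340]
cv2.imwrite('pics/m4.png',np.vstack([cv2.resize(x,(700,300 if 0 else int(x.shape[0]*5)))[:,:] for x in(a,)]))
cv2.imwrite('pics/m4s.png',cv2.resize(b,None,fx=5,fy=5))
E
```

```text
t 4.25 j [ 13.1  20.1 -30.1 -71.5 -47.3  35.2] p [0.3776 0.2555 0.0645] z [ 0.0893  0.7371 -0.6699] F [-0.1477 -0.1366  0.1823] g 59.7
[-0.02, -0.06, -0.03, -0.0, -0.01, 0.01]
```

View pics/m4.png

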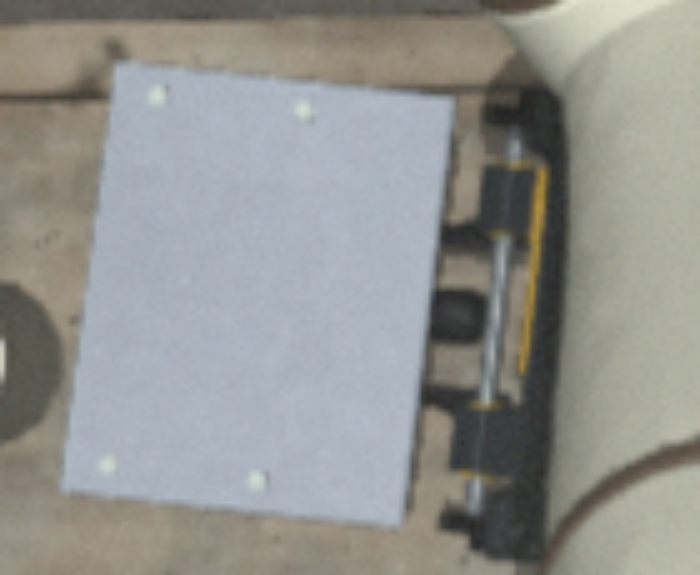

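View pics/m4s.png

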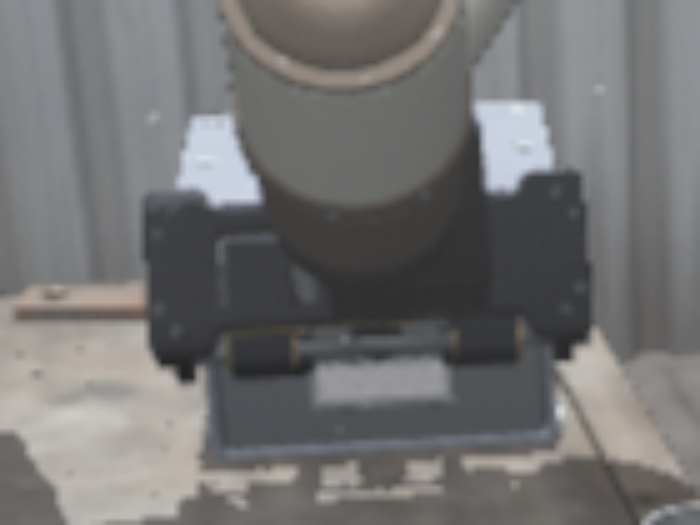

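The knob at crop (460,315) sits midway between the fingers at (465,235) and (440,395). I'll close on it.

Call:
play_rows([
  [0,0,0,0,0,0,0],
  [0,0,0,0,0,0,0],
  [0,0,0,0,0,0,0],
  [0,0,0,0,0,0,0],
  [0,0,0,0,0,0,0],
  [0,0,0,0,0,0,0],
])

```text
time_s: 4.95
tcp_pos: [0.3782, 0.2555, 0.0645]
ee_rot: [[-0.08, -0.993, 0.091], [-0.665, 0.121, 0.737], [-0.742, -0.001, -0.67]]
wrist_force: [1.2, -0.6, 0.7]
gripper_width: 0.258
```

```bash
python3 - <<'E'
from h import *
s=st(); R=s['ee_rot']; p=s['tcp_pos']
# arc: displacement of knob rel. home; keep orientation
k0=np.array(knob(0))
for th in(.05,.1,.15,.2,.3,.4,.5,.6,.66):
    d=np.array(knob(th))-k0; q=p+CX*d[0]+Z*d[1]; print(th,d,delta(q,R))
E
```

```text
t 4.95 j [ 13.1  20.2 -30.1 -71.6 -47.3  35.3] p [0.3782 0.2555 0.0645] z [ 0.0907  0.7369 -0.6699] F [ 1.2223 -0.563   0.714 ] g 22.5
0.05 [-0.0033 -0.0019] [0.14, -0.0, -0.05, 0.0, 0.0, 0.0]
0.1 [-0.0064 -0.0039] [0.29, -0.0, -0.09, 0.0, 0.0, 0.0]
0.15 [-0.0095 -0.0061] [0.44, -0.0, -0.12, 0.0, 0.0, 0.0]
0.2 [-0.0124 -0.0085] [0.58, -0.0, -0.14, 0.0, 0.0, 0.0]
0.3 [-0.0179 -0.0136] [0.88, 0.0, -0.17, 0.0, 0.0, 0.0]
0.4 [-0.0229 -0.0192] [1.18, 0.0, -0.16, 0.0, 0.0, 0.0]
0.5 [-0.0272 -0.0253] [1.48, 0.0, -0.13, 0.0, 0.0, 0.0]
0.6 [-0.031  -0.0319] [1.78, 0.0, -0.07, 0.0, 0.0, 0.0]
0.66 [-0.0329 -0.0359] [1.95, 0.0, -0.01, 0.0, 0.0, 0.0]
```

Call:
play_rows([
  [0.15,0,-0.05,0,0,0,0],
  [0.3,0,-0.1,0,0,0,0],
  [0.45,0,-0.1,0,0,0,0],
  [0.6,0,-0.15,0,0,0,0],
  [0.9,0,-0.15,0,0,0,0],
  [1.2,0,-0.15,0,0,0,0],
  [1.5,0,-0.15,0,0,0,0],
  [1.8,0,-0.05,0,0,0,0],
  [1.95,0,0,0,0,0,0],
  [1.95,0,0,0,0,0,0],
  [1.95,0,0,0,0,0,0],
])

```text
time_s: 6.05
tcp_pos: [0.374, 0.223, 0.028]
ee_rot: [[-0.081, -0.993, 0.09], [-0.665, 0.121, 0.737], [-0.742, -0.001, -0.67]]
wrist_force: [0.5, -1.3, 0.3]
gripper_width: 0.258
```

```bash
python3 - <<'E'
from h import *
s=st()
c=cap('top','t5.png');s=cap('side','s5.png')
a=cv2.imread('pics/t5.png')[200:315,115:255];b=cv2.imread('pics/s5.png')[120:225,200:340]
cv2.imwrite('pics/m5.png',cv2.resize(a,None,fx=5,fy=5))
E
```

```text
t 6.05 j [  7.1  25.4 -31.6 -73.5 -48.7  45.4] p [0.374 0.223 0.028] z [ 0.0901  0.7367 -0.6702] F [ 0.5089 -1.2623  0.3477] g 22.4
```

View pics/m5.png

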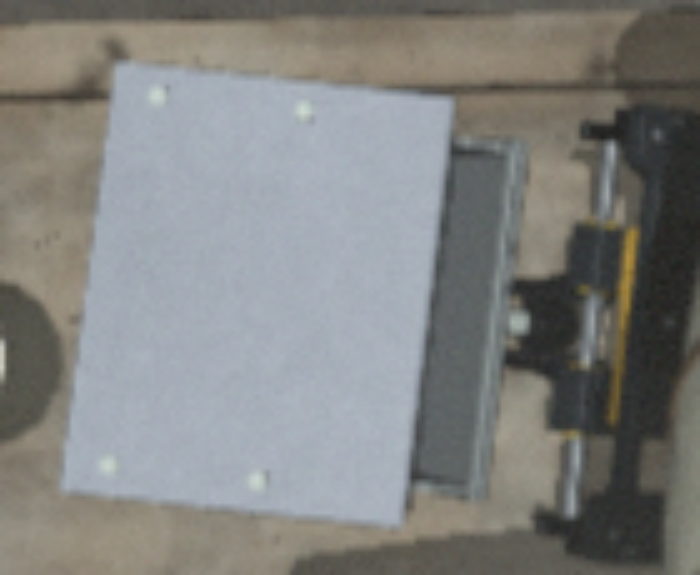

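The bin is open: its lip shows at crop (510,320), about 15 px beyond the overhang. Now let go and retreat.

Call:
play_rows([
  [0,0,0,0,0,0,60],
  [0,0,0,0,0,0,60],
  [0,0,0,0,0,0,60],
  [0,0,0,0,0,0,60],
  [0,0,-1,0,0,0,60],
  [0,0,-2.5,0,0,0,60],
  [0,0,-4,0,0,0,60],
  [0,0,-6,0,0,0,60],
  [-1,0,-8,0,0,0,60],
  [-1,0,-8,0,0,0,60],
])

```text
time_s: 7.15
tcp_pos: [0.3598, 0.0905, 0.1851]
ee_rot: [[-0.073, -0.993, 0.098], [-0.667, 0.122, 0.735], [-0.742, -0.012, -0.671]]
wrist_force: [0.3, 1.2, -0.9]
gripper_width: 0.688
```

```bash
python3 - <<'E'
from h import *
st()
a=np.radians(113.6); L=np.array([np.cos(a),np.sin(a),0]); R=rot(L,45)
B=np.array([.4275,-.131,0])
g=B-L*.018+Z*.0235; p=tcp(g,R); print(p)
for q in(np.array([.40,-.08,.26]),p+Z*.13-L*.03,p+Z*.05,p): print(q,delta(q,R))
E
```

```text
t 7.15 j [ -6.5   5.4 -26.7 -52.9 -68.4  25.3] p [0.3598 0.0905 0.1851] z [ 0.0981  0.7351 -0.6708] F [ 0.3347  1.1965 -0.9043] g 59.8
[ 0.4294 -0.1354  0.0103]
[ 0.4  -0.08  0.26] [2.21, -2.46, -6.87, -4.52, 0.52, -4.12]
[ 0.4414 -0.1629  0.1403] [7.85, -4.45, -5.93, -4.52, 0.52, -4.12]
[ 0.4294 -0.1354  0.0603] [9.52, -3.8, -3.02, -4.52, 0.52, -4.12]
[ 0.4294 -0.1354  0.0103] [11.01, -3.78, -1.68, -4.52, 0.52, -4.12]
```

Call:
play_rows([
  [0.7,-0.8,-2.2,-0.5,0,-0.5,70],
  [1.5,-1.6,-4.4,-1.5,0.2,-1.5,70],
  [2.2,-2.4,-6.5,-2.5,0.3,-2.5,70],
  [4,-3,-6.5,-3.5,0.4,-3.2,70],
  [5.5,-3.6,-6.3,-4.5,0.5,-4.1,70],
  [7,-4.2,-6,-4.5,0.5,-4.1,70],
  [7.8,-4.4,-5.9,-4.5,0.5,-4.1,70],
  [7.8,-4.4,-5.9,-4.5,0.5,-4.1,70],
  [7.8,-4.4,-5.9,-4.5,0.5,-4.1,70],
  [7.8,-4.4,-5.9,-4.5,0.5,-4.1,70],
])

```text
time_s: 8.15
tcp_pos: [0.4383, -0.1587, 0.1361]
ee_rot: [[0.276, -0.917, -0.289], [-0.645, -0.4, 0.651], [-0.712, 0.007, -0.702]]
wrist_force: [-0.1, 0.0, -0.4]
gripper_width: 0.802
```

```bash
cat >> h.py <<'E'
a_=np.radians(113.6); BL=np.array([np.cos(a_),np.sin(a_),0]); B=np.array([.4275,-.131,0])
E
python3 - <<'E'
from h import *
st(); R=rot(BL,45)
p=tcp(B-BL*.018+Z*.0235,R)
for q in(p+Z*.05,p): print(q,delta(q,R))
s=cap('side','s6.png'); c=cap('top','t6.png')
for n in('top','side'):
    for t in('tip_box_centre','tilt_bin','paste_tin'): print(n,t,[(d['centre'].round(3) if hasattr(d['centre'],'round') else d['centre'],d['score']) for d in r.spot_in(n,t)])
cv2.imwrite('pics/m6.png',cv2.resize(cv2.imread('pics/t6.png')[190:310,110:260],None,fx=5,fy=5))
E
```

```text
t 8.15 j [-21.7  32.4   1.2 -30.  -94.2  52.6] p [ 0.4383 -0.1587  0.1361] z [-0.289   0.6513 -0.7016] F [-0.0582  0.0158 -0.4355] g 69.7
[ 0.4294 -0.1354  0.0603] [1.46, -0.07, 2.84, 0.05, 0.09, -0.06]
[ 0.4294 -0.1354  0.0103] [2.89, -0.08, 4.24, 0.05, 0.09, -0.06]
top tip_box_centre [([0.4254, -0.1349, 0.0242], 0.94)]
top tilt_bin [([0.3765, 0.2337, 0.0721], 0.67)]
top paste_tin []
side tip_box_centre [([0.3914, -0.0273, 0.0281], 0.67), ([0.4207, -0.1488, 0.0299], 0.63)]
side tilt_bin [([0.3821, 0.2774, 0.0667], 0.55)]
side paste_tin [([0.42, -0.3263, 0.0444], 0.81)]
```

View pics/s6.png

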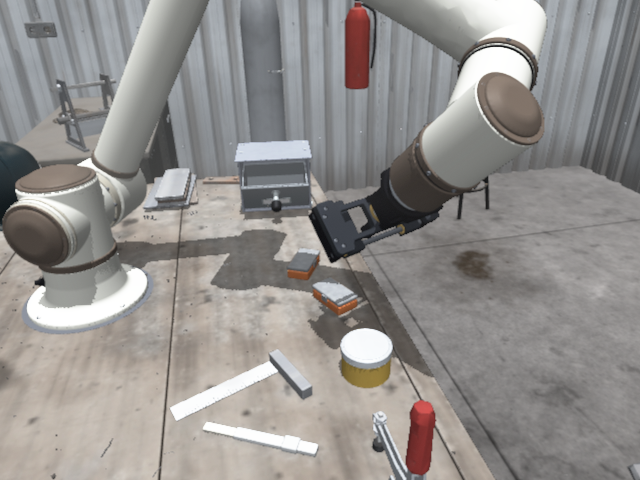

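View pics/m6.png

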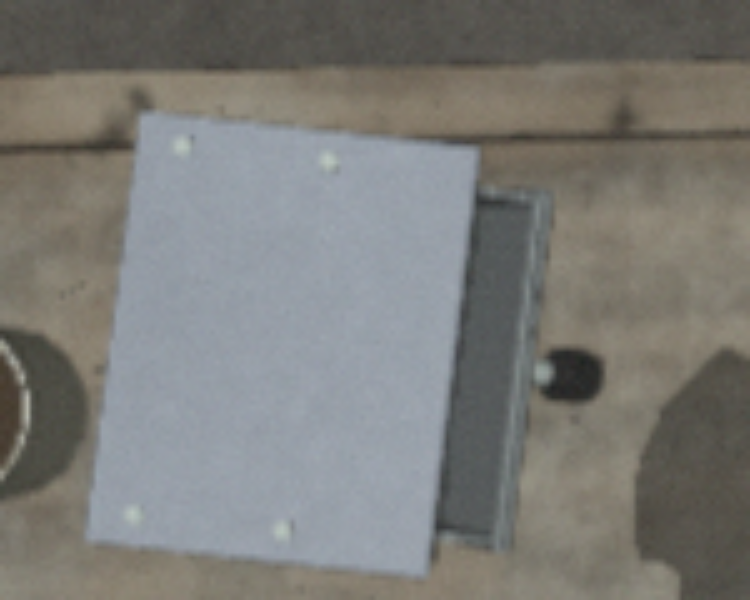

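The bin stays open (lip at crop (530,370), knob at (575,375)), and the gripper hovers by the box, with its centre near side (370,225). Descending.

Call:
play_rows([
  [0.5,0,1,0,0.1,0,70],
  [1,0,2,0,0.1,0,70],
  [1.45,-0.05,2.8,0.05,0.1,-0.05,70],
  [1.45,-0.05,2.8,0.05,0.1,-0.05,70],
  [1.45,-0.05,2.8,0.05,0.1,-0.05,70],
])

```text
time_s: 9.05
tcp_pos: [0.429, -0.1368, 0.0601]
ee_rot: [[0.281, -0.917, -0.284], [-0.649, -0.4, 0.648], [-0.707, 0.003, -0.707]]
wrist_force: [-0.7, -1.2, -0.4]
gripper_width: 0.805
```

```bash
python3 - <<'E'
from h import *
st(); R=rot(BL,45)
p=tcp(B-BL*.018+Z*.0235,R); print(delta(p,R))
s=cap('side','s7.png'); c=cap('top','t7.png')
cv2.imwrite('pics/m7.png',cv2.resize(cv2.imread('pics/s7.png')[220:340,270:430],None,fx=5,fy=5))
cv2.imwrite('pics/n7.png',cv2.resize(cv2.imread('pics/t7.png')[180:300,310:470],None,fx=5,fy=5))
E
```

```text
t 9.05 j [-20.1  36.4  -4.6 -30.8 -84.6  56.6] p [ 0.429  -0.1368  0.0601] z [-0.2843  0.6475 -0.707 ] F [-0.6957 -1.2095 -0.4076] g 70.1
[1.38, -0.04, 1.44, 0.01, 0.0, -0.03]
```

View pics/m7.png

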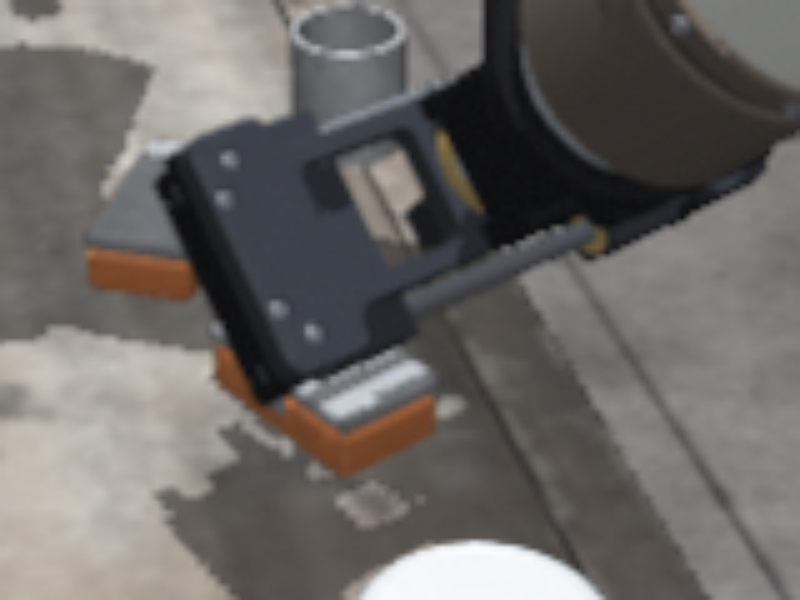

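View pics/n7.png

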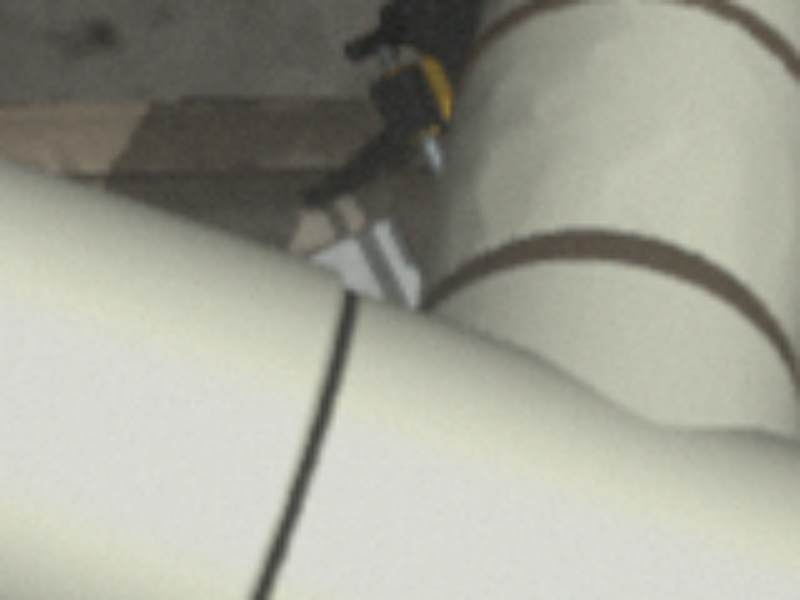

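The gripper body is over the box's near half, with a finger to its far side (top crop (330,190)), and the tin is clear. I'll go down the rest and close.

Call:
play_rows([
  [0.4,0,0.4,0,0,0,70],
  [0.8,0,0.85,0,0,0,70],
  [1.1,0,1.15,0,0,0,70],
  [1.35,-0.05,1.4,0,0,0,70],
  [1.35,-0.05,1.4,0,0,0,70],
  [1.35,-0.05,1.4,0,0,0,70],
])

```text
time_s: 9.75
tcp_pos: [0.4295, -0.1352, 0.0109]
ee_rot: [[0.28, -0.917, -0.284], [-0.649, -0.399, 0.648], [-0.708, 0.003, -0.707]]
wrist_force: [0.8, -0.2, 0.7]
gripper_width: 0.8
```

```bash
python3 - <<'E'
from h import *
st()
E
```

```text
t 9.75 j [-20.   40.6  -5.6 -31.3 -80.1  59.3] p [ 0.4295 -0.1352  0.0109] z [-0.2843  0.648  -0.7066] F [ 0.8422 -0.2005  0.7446] g 69.6
```

Call:
play_rows([
  [0,0,0,0,0,0,0],
  [0,0,0,0,0,0,0],
  [0,0,0,0,0,0,0],
  [0,0,0,0,0,0,0],
  [0,0,0,0,0,0,0],
  [0,0,0,0,0,0,0],
])

```text
time_s: 10.35
tcp_pos: [0.4293, -0.1353, 0.0115]
ee_rot: [[0.281, -0.917, -0.284], [-0.649, -0.399, 0.648], [-0.708, 0.002, -0.707]]
wrist_force: [-0.7, -0.7, 2.7]
gripper_width: 0.496
```

```bash
python3 - <<'E'
from h import *
s=st(); R=s['ee_rot']; print(delta(s['tcp_pos']+Z*.15,R))
E
```

```text
t 10.35 j [-20.   40.6  -5.6 -31.3 -80.1  59.3] p [ 0.4293 -0.1353  0.0115] z [-0.2841  0.648  -0.7066] F [-0.6737 -0.6569  2.7151] g 43.2
[-4.25, 0.01, -4.24, 0.0, 0.0, 0.0]
```

Gripped at 43.2 mm, which matches the 44 mm width. Lift and check.

Call:
play_rows([
  [-0.7,0,-0.7,0,0,0,0],
  [-1.5,0,-1.5,0,0,0,0],
  [-2.5,0,-2.5,0,0,0,0],
  [-3.5,0,-3.5,0,0,0,0],
  [-4.2,0,-4.2,0,0,0,0],
  [-4.2,0,-4.2,0,0,0,0],
  [-4.2,0,-4.2,0,0,0,0],
])

```text
time_s: 11.05
tcp_pos: [0.43, -0.1349, 0.1594]
ee_rot: [[0.281, -0.917, -0.282], [-0.649, -0.398, 0.648], [-0.707, 0.001, -0.707]]
wrist_force: [0.4, -0.1, -0.8]
gripper_width: 0.498
```

```bash
python3 - <<'E'
from h import *
st(); R=rot(CX,30)
for x,z in((-.19,.19),(-.14,.14)): print(tcp(cab(x,z),R),delta(tcp(cab(x,z),R),R))
cap('side','s8.png')
cv2.imwrite('pics/m8.png',cv2.resize(cv2.imread('pics/s8.png')[150:350,250:450],None,fx=3,fy=3))
E
```

```text
t 11.05 j [-20.   28.9  -0.6 -30.9 -94.3  50.6] p [ 0.43   -0.1349  0.1594] z [-0.2824  0.6481 -0.7072] F [ 0.4349 -0.0922 -0.7645] g 43.3
[0.3603 0.1007 0.1738] [-7.3, -1.2, 6.49, 3.72, 2.92, 4.82]
[0.3663 0.1503 0.1238] [-7.11, -2.21, 9.12, 3.72, 2.92, 4.82]
```

View pics/m8.png

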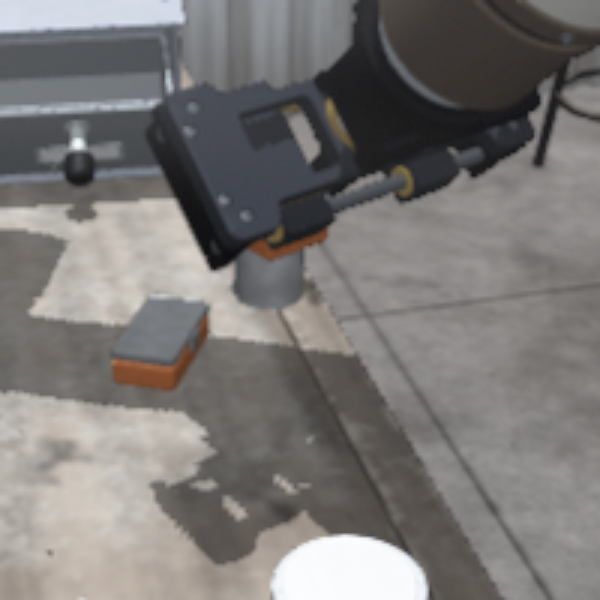

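The box is held: its orange underside shows at crop (295,240) under the gripper. Carrying it to the front of the bin.

Call:
play_rows([
  [-1,-0.2,0.8,0.5,0.4,0.7,0],
  [-2,-0.4,1.6,1,0.8,1.4,0],
  [-3,-0.5,2.5,1.6,1.2,2.1,0],
  [-4.2,-0.7,3.6,2.2,1.7,2.8,0],
  [-5.3,-0.9,4.7,2.8,2.2,3.6,0],
  [-6.4,-1,5.7,3.4,2.6,4.4,0],
  [-7.3,-1.2,6.5,3.7,2.9,4.8,0],
  [-7.3,-1.2,6.5,3.7,2.9,4.8,0],
  [-7.3,-1.2,6.5,3.7,2.9,4.8,0],
  [-7.3,-1.2,6.5,3.7,2.9,4.8,0],
])

```text
time_s: 12.1
tcp_pos: [0.36, 0.1, 0.1728]
ee_rot: [[-0.103, -0.993, 0.055], [-0.859, 0.117, 0.498], [-0.501, 0.004, -0.866]]
wrist_force: [0.8, -0.0, -1.9]
gripper_width: 0.493
```

```bash
python3 - <<'E'
from h import *
st(); R=rot(CX,30)
for x,z in((-.14,.137),(-.106,.130),(-.075,.12),(-.045,.110)): print(delta(tcp(cab(x,z),R),R))
cap('side','s9.png');cap('top','t9.png')
cv2.imwrite('pics/m9.png',cv2.resize(cv2.imread('pics/t9.png')[190:310,110:270],None,fx=5,fy=5))
cv2.imwrite('pics/n9.png',cv2.resize(cv2.imread('pics/s9.png')[80:240,180:380],None,fx=4,fy=4))
E
```

```text
t 12.1 j [ 13.4  -0.1 -29.5 -35.1 -55.   -1.1] p [0.36   0.1    0.1728] z [ 0.0553  0.4978 -0.8656] F [ 0.8156 -0.0112 -1.9131] g 42.9
[-0.71, -0.02, 2.82, 0.06, 0.01, 0.01]
[-1.75, -0.03, 3.74, 0.06, 0.01, 0.01]
[-2.62, -0.03, 4.71, 0.06, 0.01, 0.01]
[-3.46, -0.04, 5.66, 0.06, 0.01, 0.01]
```

View pics/m9.png

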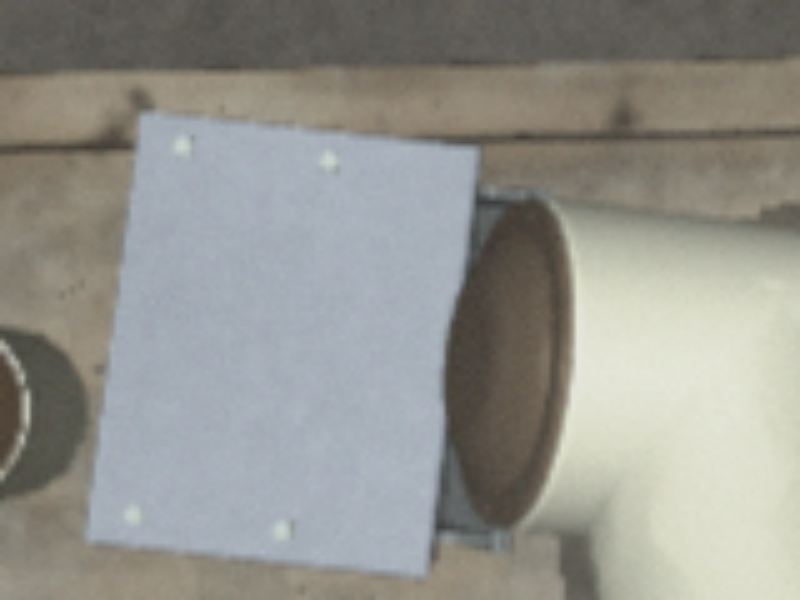

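View pics/n9.png

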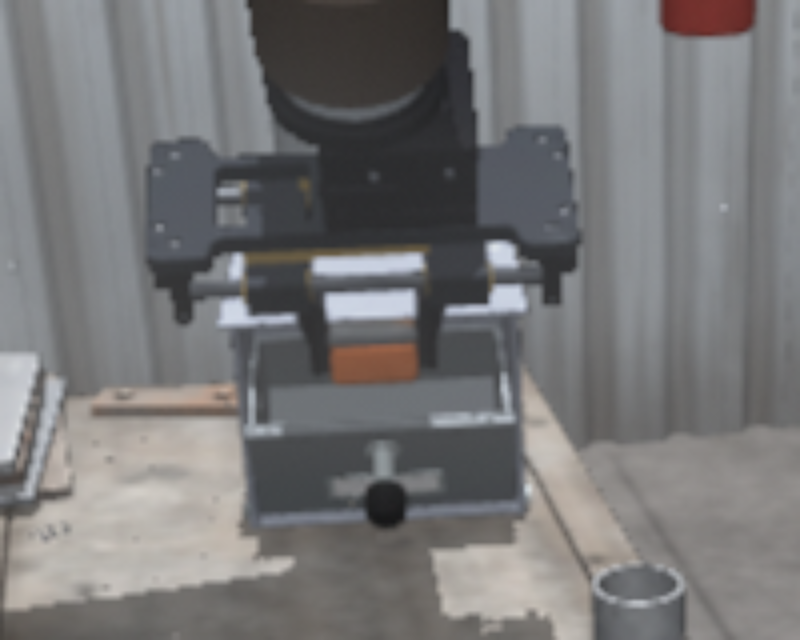

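The box (side crop (375,360)) lines up with the bin mouth and the gripper is centred. Passing it in over the lip.

Call:
play_rows([
  [-0.3,0,1,0,0,0,0],
  [-0.5,0,2,0.05,0,0,0],
  [-0.7,0,2.8,0.05,0,0,0],
  [-1.2,0,3.2,0.05,0,0,0],
  [-1.75,0,3.75,0.05,0,0,0],
  [-2.2,0,4.2,0.05,0,0,0],
  [-2.6,0,4.7,0.05,0,0,0],
  [-2.6,0,4.7,0.05,0,0,0],
  [-2.6,0,4.7,0.05,0,0,0],
])

```text
time_s: 13.1
tcp_pos: [0.3741, 0.2143, 0.1044]
ee_rot: [[-0.104, -0.993, 0.061], [-0.859, 0.12, 0.497], [-0.501, -0.001, -0.865]]
wrist_force: [-0.0, 0.8, -0.5]
gripper_width: 0.499
```

```bash
python3 - <<'E'
from h import *
st(); R=rot(CX,30)
for x,z in((-.045,.110),): print(delta(tcp(cab(x,z),R),R))
cap('side','s10.png');cap('top','t10.png')
cv2.imwrite('pics/m10.png',cv2.resize(cv2.imread('pics/s10.png')[80:240,180:380],None,fx=4,fy=4))
E
```

```text
t 13.1 j [ 29.6   8.4 -31.5 -40.4 -38.3  -6.8] p [0.3741 0.2143 0.1044] z [ 0.0614  0.4973 -0.8654] F [-0.0171  0.8288 -0.4644] g 43.4
[-0.84, 0.0, 0.98, -0.01, 0.01, 0.0]
```

View pics/m10.png

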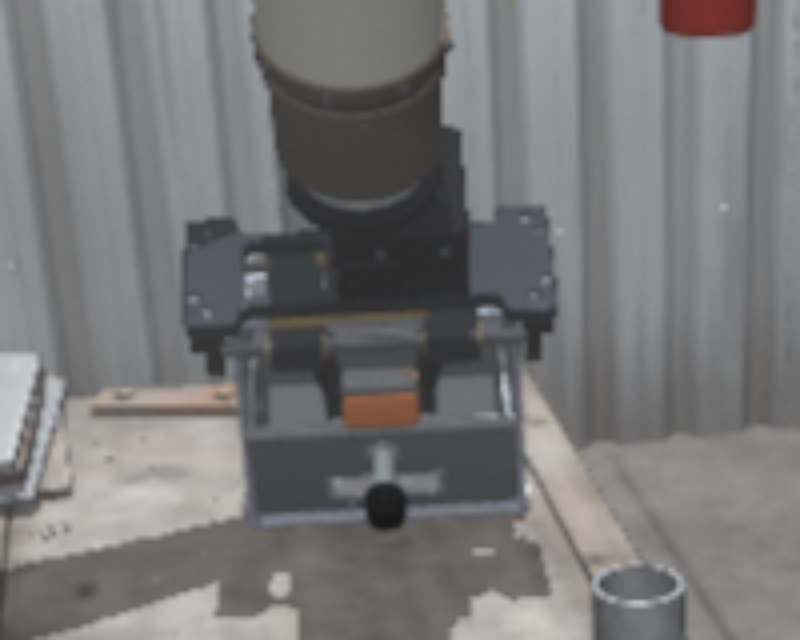

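The box is going in over the lip (orange end at (380,410)) with no contact force. Going the rest of the way.

Call:
play_rows([
  [-0.3,0,0.3,0,0,0,0],
  [-0.6,0,0.7,0,0,0,0],
  [-0.85,0,1,0,0,0,0],
  [-0.85,0,1,0,0,0,0],
  [-0.85,0,1,0,0,0,0],
])

```text
time_s: 13.7
tcp_pos: [0.3769, 0.2462, 0.0936]
ee_rot: [[-0.101, -0.993, 0.061], [-0.859, 0.118, 0.498], [-0.502, -0.002, -0.865]]
wrist_force: [0.1, 0.4, -0.9]
gripper_width: 0.495
```

```bash
python3 - <<'E'
from h import *
st()
cap('side','s11.png');cap('top','t11.png')
cv2.imwrite('pics/m11.png',cv2.resize(cv2.imread('pics/s11.png')[120:240,200:340],None,fx=5,fy=5))
E
```

```text
t 13.7 j [ 33.6  10.5 -30.8 -41.2 -35.4  -8.9] p [0.3769 0.2462 0.0936] z [ 0.0606  0.4979 -0.8651] F [ 0.1065  0.4118 -0.8992] g 43.0
```

View pics/m11.png

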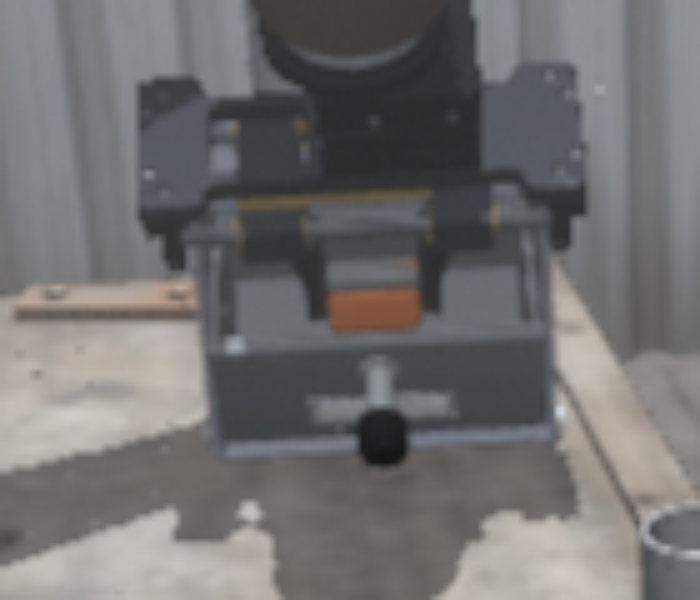

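The orange end at (375,310) lies just inside and above the lip (row 345). Releasing.

Call:
play_rows([
  [0,0,0,0,0,0,66],
  [0,0,0,0,0,0,66],
  [0,0,0,0,0,0,66],
  [0,0,0,0,0,0,66],
  [0,0,0,0,0,0,66],
  [0,0,0,0,0,0,66],
  [0,0,0,0,0,0,66],
])

```text
time_s: 14.5
tcp_pos: [0.3771, 0.2456, 0.0939]
ee_rot: [[-0.102, -0.993, 0.062], [-0.859, 0.119, 0.498], [-0.502, -0.002, -0.865]]
wrist_force: [-0.6, 0.0, 1.5]
gripper_width: 0.757
```

```bash
python3 - <<'E'
from h import *
st()
cap('side','s12.png')
cv2.imwrite('pics/m12.png',cv2.resize(cv2.imread('pics/s12.png')[120:240,200:340],None,fx=5,fy=5))
R=rot(CX,30)
for x,z in((-.075,.12),(-.14,.15),(-.2,.2)): print(delta(tcp(cab(x,z),R),R))
E
```

```text
t 14.5 j [ 33.5  10.4 -30.8 -41.2 -35.4  -8.9] p [0.3771 0.2456 0.0939] z [ 0.0615  0.4979 -0.8651] F [-0.596   0.0343  1.4589] g 65.8
[0.87, -0.03, -0.97, -0.01, 0.02, 0.02]
[2.52, -0.03, -3.31, -0.01, 0.02, 0.02]
[3.59, -0.03, -6.24, -0.01, 0.02, 0.02]
```

View pics/m12.png

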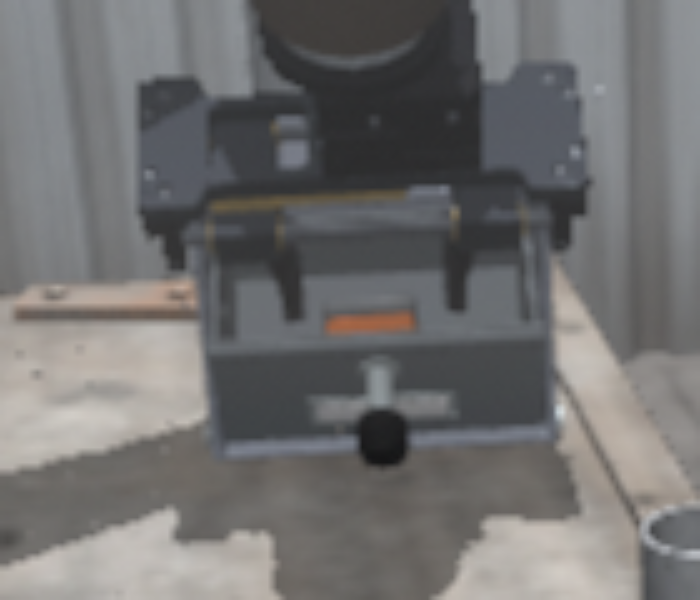

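The box dropped below the lip (orange end now at (370,322)). Backing out the way I came.

Call:
play_rows([
  [0.4,0,-0.5,0,0,0,66],
  [0.9,0,-1,0,0,0,66],
  [1.6,0,-2,0,0,0,66],
  [2.5,0,-3.3,0,0,0,66],
  [3,0,-4.8,0,0,0,66],
  [3.6,0,-6.2,0,0,0,66],
  [3.6,0,-6.2,0,0,0,66],
  [3.6,0,-6.2,0,0,0,66],
])

```text
time_s: 15.35
tcp_pos: [0.3585, 0.091, 0.1831]
ee_rot: [[-0.103, -0.993, 0.063], [-0.858, 0.121, 0.499], [-0.503, -0.003, -0.865]]
wrist_force: [0.3, -0.6, 0.4]
gripper_width: 0.756
```

```bash
python3 - <<'E'
from h import *
st()
c=cap('side','s13.png');t=cap('top','t13.png')
cv2.imwrite('pics/m13.png',cv2.resize(cv2.imread('pics/s13.png')[120:240,200:340],None,fx=5,fy=5))
for th in(.55,.6,.65,.7):
    k=knob(th); l=(-.095*np.sin(th),.012+.095*np.cos(th)); print(th,k,'knob px',proj(c,cab(*k)),'lip',proj(c,cab(*l)))
R=rot(CX,48); k=knob(.65); g=cab(k[0]-.003,k[1])
for b in(.1,0): print(delta(tcp(g,R)-R[:,2]*b,R))
E
```

```text
t 15.35 j [ 12.1  -1.2 -29.1 -34.6 -56.6  -0.9] p [0.3585 0.091  0.1831] z [ 0.0634  0.4985 -0.8646] F [ 0.2713 -0.637   0.3861] g 65.7
0.55 (np.float64(-0.06518823990356572), np.float64(0.04944987821442365)) knob px [275.9173 202.0769] lip [274.6051 181.9978]
0.6 (np.float64(-0.06697848538082075), np.float64(0.0461450215418175)) knob px [276.0203 203.6978] lip [274.7003 183.6798]
0.65 (np.float64(-0.06860131952634463), np.float64(0.04275482009774027)) knob px [276.1246 205.3235] lip [274.8008 185.4274]
0.7 (np.float64(-0.07005268609992919), np.float64(0.039287747620219374)) knob px [276.2298 206.9492] lip [274.9061 187.2356]
[-0.3, -0.05, 4.1, 0.01, -3.58, 0.02]
[-1.53, -0.06, 7.91, 0.01, -3.58, 0.02]
```

View pics/m13.png

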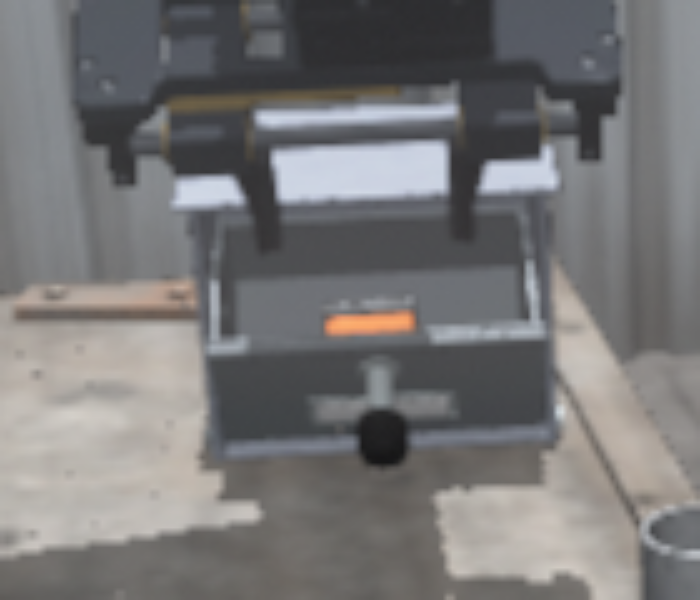

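The box rests inside, end on against the front panel (orange end at (370,322)), below the lip. The knob is at (276,207), which means about 0.66 rad. Next I re-grip the knob.

Call:
play_rows([
  [0,0,0,0,-1.5,0,60],
  [0,0,0,0,-3,0,60],
  [0,0,1,0,-3.6,0,60],
  [-0.2,0,2.5,0,-3.6,0,60],
  [-0.3,-0.05,4.1,0,-3.6,0,60],
  [-0.3,-0.05,4.1,0,-3.6,0,60],
  [-0.3,-0.05,4.1,0,-3.6,0,60],
  [-0.6,-0.05,5,0,-3.6,0,60],
  [-0.9,-0.05,6,0,-3.6,0,60],
  [-1.2,-0.05,7,0,-3.6,0,60],
  [-1.5,-0.05,7.9,0,-3.6,0,60],
  [-1.5,-0.05,7.9,0,-3.6,0,60],
])

```text
time_s: 16.65
tcp_pos: [0.3756, 0.2226, 0.0304]
ee_rot: [[-0.077, -0.993, 0.088], [-0.663, 0.117, 0.739], [-0.745, -0.001, -0.668]]
wrist_force: [-0.1, -0.1, -0.1]
gripper_width: 0.693
```

Call:
play_rows([
  [0,0,0,0,0,0,60],
  [0,0,0,0,0,0,0],
  [0,0,0,0,0,0,0],
  [0,0,0,0,0,0,0],
  [0,0,0,0,0,0,0],
  [0,0,0,0,0,0,0],
  [0,0,0,0,0,0,0],
])

```text
time_s: 17.35
tcp_pos: [0.3738, 0.2216, 0.0308]
ee_rot: [[-0.079, -0.993, 0.087], [-0.662, 0.117, 0.74], [-0.745, 0.001, -0.667]]
wrist_force: [-3.6, -1.2, 1.8]
gripper_width: 0.258
```

```bash
python3 - <<'E'
from h import *
s=st(); R=s['ee_rot']; p=s['tcp_pos']
print('vs expected', delta(tcp(cab(knob(.65)[0]-.003,knob(.65)[1]),rot(CX,48))  ,rot(CX,48)))
k0=np.array(knob(.655))
for th in(.6,.5,.4,.3,.2,.15,.1,.05,0,-.03):
    d=np.array(knob(th))-k0; q=p+CX*d[0]+Z*d[1]; print(th,delta(q,R))
cap('top','t14.png')
cv2.imwrite('pics/m14.png',cv2.resize(cv2.imread('pics/t14.png')[190:310,110:260],None,fx=5,fy=5))
E
```

```text
t 17.35 j [  6.9  25.2 -31.5 -73.1 -49.2  45.1] p [0.3738 0.2216 0.0308] z [ 0.0869  0.7399 -0.6671] F [-3.5597 -1.231   1.7883] g 22.5
vs expected [-0.02, -0.05, 0.05, 0.03, 0.03, 0.01]
0.6 [-0.16, -0.0, -0.05, 0.0, 0.0, 0.0]
0.5 [-0.45, -0.0, -0.11, 0.0, 0.0, 0.0]
0.4 [-0.75, -0.0, -0.14, 0.0, 0.0, 0.0]
0.3 [-1.05, -0.0, -0.14, 0.0, 0.0, 0.0]
0.2 [-1.35, -0.0, -0.12, 0.0, 0.0, 0.0]
0.15 [-1.5, -0.0, -0.09, 0.0, 0.0, 0.0]
0.1 [-1.65, -0.0, -0.06, 0.0, 0.0, 0.0]
0.05 [-1.79, -0.0, -0.02, 0.0, 0.0, 0.0]
0 [-1.93, -0.0, 0.03, 0.0, 0.0, 0.0]
-0.03 [-2.02, -0.0, 0.06, 0.0, 0.0, 0.0]
```

View pics/m14.png

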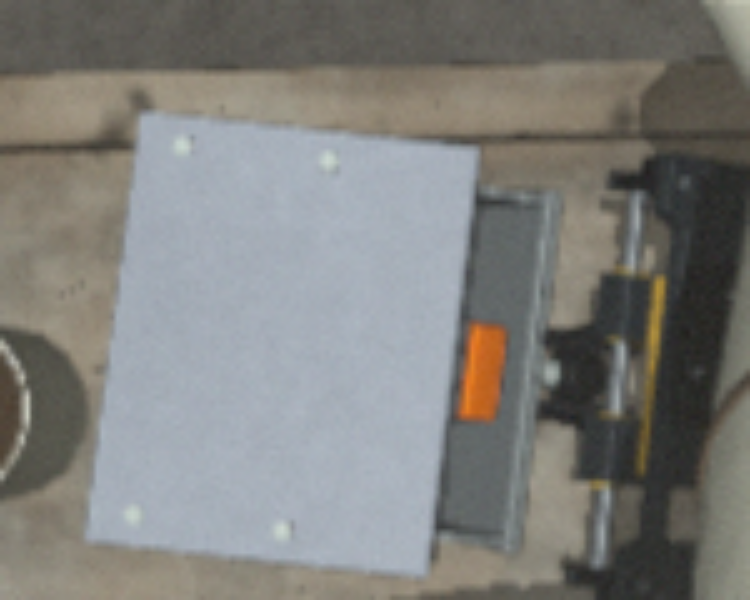

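The fingers hold the knob at crop (575,375) and the box's orange end is inside at (480,370), so step 2 is satisfied. Pushing the bin shut along its arc.

Call:
play_rows([
  [-0.15,0,-0.05,0,0,0,0],
  [-0.45,0,-0.1,0,0,0,0],
  [-0.75,0,-0.15,0,0,0,0],
  [-1.05,0,-0.15,0,0,0,0],
  [-1.35,0,-0.1,0,0,0,0],
  [-1.5,0,-0.1,0,0,0,0],
  [-1.65,0,-0.05,0,0,0,0],
  [-1.8,0,0,0,0,0,0],
  [-1.95,0,0.05,0,0,0,0],
  [-1.98,0,0.05,0,0,0,0],
  [-1.98,0,0.05,0,0,0,0],
])

```text
time_s: 18.5
tcp_pos: [0.3779, 0.2529, 0.0671]
ee_rot: [[-0.076, -0.993, 0.088], [-0.666, 0.116, 0.737], [-0.742, -0.003, -0.67]]
wrist_force: [-7.4, -16.1, 12.9]
gripper_width: 0.261
```

```bash
python3 - <<'E'
from h import *
s=st(); print('home pose was .3782 .2555 .0645')
c=cap('top','t15.png'); cap('side','s15.png')
cv2.imwrite('pics/m15.png',cv2.resize(cv2.imread('pics/t15.png')[190:310,110:260],None,fx=5,fy=5))
E
```

```text
t 18.5 j [ 12.9  19.8 -30.  -71.  -47.7  35. ] p [0.3779 0.2529 0.0671] z [ 0.0878  0.7372 -0.67  ] F [ -7.3518 -16.0853  12.8985] g 22.7
home pose was .3782 .2555 .0645
```

View pics/m15.png

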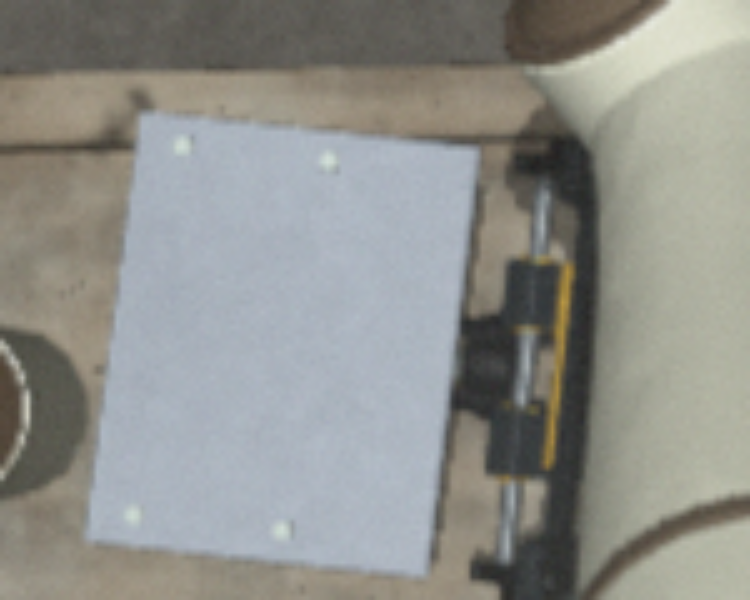

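Call:
play_rows([
  [-0.05,0,0.05,0,0,0,0],
  [-0.05,0,0.08,0,0,0,0],
  [-0.05,0,0.08,0,0,0,0],
])

```text
time_s: 18.9
tcp_pos: [0.3783, 0.2568, 0.0689]
ee_rot: [[-0.074, -0.994, 0.087], [-0.662, 0.114, 0.741], [-0.746, -0.003, -0.666]]
wrist_force: [-9.6, -16.5, 23.7]
gripper_width: 0.264
```

```bash
python3 - <<'E'
from h import *
s=st()
E
```

```text
t 18.9 j [ 13.2  19.8 -29.8 -71.2 -47.8  34.9] p [0.3783 0.2568 0.0689] z [ 0.0868  0.7411 -0.6658] F [ -9.5726 -16.5224  23.6727] g 23.0
```

Call:
play_rows([
  [0,0,0,0,0,0,60],
  [0,0,0,0,0,0,60],
  [0,0,0,0,0,0,60],
  [0,0,0,0,0,0,60],
  [0,0,0,0,0,0,60],
  [0,0,-1,0,0,0,60],
  [0,0,-2.5,0,0,0,60],
  [0,0,-4,0,0,0,60],
  [-1,0,-6,0,0,0,60],
  [-3,0,-8,0,0,0,60],
  [-3,0,-9,0,0,0,60],
  [-3,0,-9,0,0,0,60],
])

```text
time_s: 20.1
tcp_pos: [0.368, 0.1398, 0.2785]
ee_rot: [[-0.067, -0.993, 0.1], [-0.664, 0.12, 0.738], [-0.745, -0.017, -0.667]]
wrist_force: [1.2, 0.1, -0.2]
gripper_width: 0.69
```

```bash
python3 - <<'E'
from h import *
s=st()
c=cap('side','s16.png');t=cap('top','t16.png')
a=cv2.imread('pics/s16.png')[130:225,220:330]
b=cv2.imread('pics/s1.png')[130:225,220:330]
cv2.imwrite('pics/m16.png',cv2.resize(np.hstack([a,b]),None,fx=3.6,fy=3.6,interpolation=cv2.INTER_CUBIC))
cv2.imwrite('pics/n16.png',cv2.resize(cv2.imread('pics/t16.png')[200:315,115:225],None,fx=5,fy=5))
for th in(0,.05,.1): print(th,proj(c,cab(-.048*np.cos(th)-.066*np.sin(th),.012-.048*np.sin(th)+.066*np.cos(th))),proj(c,cab(-.095*np.sin(th),.012+.095*np.cos(th))))
E
```

```text
t 20.1 j [  2.5  -3.5 -20.4 -50.7 -71.2   7.6] p [0.368  0.1398 0.2785] z [ 0.1004  0.738  -0.6672] F [ 1.1554  0.0822 -0.2056] g 60.0
0 [275.018  187.8067] [273.9584 168.9392]
0.05 [275.1062 189.3266] [273.9845 169.6617]
0.1 [275.1983 190.8942] [274.0174 170.483 ]
```

View pics/m16.png

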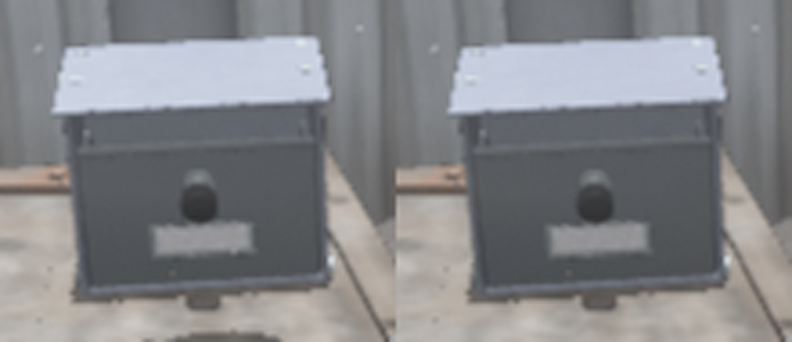

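View pics/s16.png

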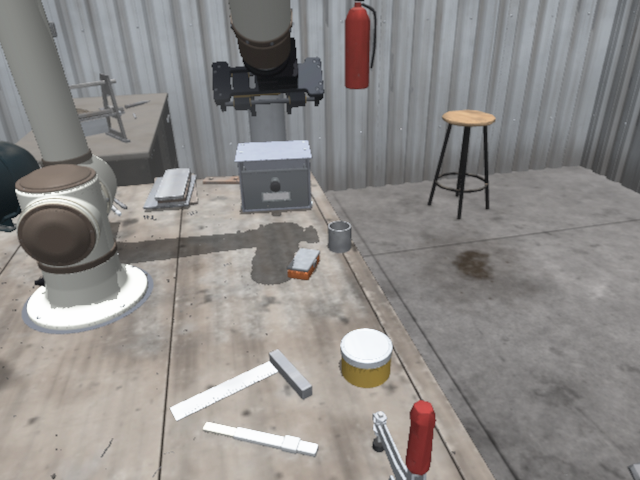

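The bin looks identical to its starting state (knob (275,186) in both pictures). The tin and ring haven't moved, and only the look-alike box A remains at (303,264). I'll settle, do one numeric check, and hand in.

Call:
play_rows([
  [0,0,0,0,0,0,60],
  [0,0,0,0,0,0,60],
  [0,0,0,0,0,0,60],
])

```text
time_s: 20.5
tcp_pos: [0.3651, 0.1413, 0.2711]
ee_rot: [[-0.08, -0.993, 0.088], [-0.663, 0.119, 0.739], [-0.744, 0.001, -0.668]]
wrist_force: [-0.8, -0.2, 0.4]
gripper_width: 0.689
```

```bash
python3 - <<'E'
from h import *
st(); cap('side','s17.png')
g=lambda f:cv2.cvtColor(cv2.imread(f),cv2.COLOR_BGR2GRAY).astype(np.float32)
a,b=g('pics/s1.png'),g('pics/s17.png')
for n,(y0,y1,x0,x1) in dict(knob=(174,198,262,288),label=(188,204,258,294),tin=(325,390,335,398),ring=(218,255,322,356)).items():
    print(n,cv2.phaseCorrelate(a[y0:y1,x0:x1].copy(),b[y0:y1,x0:x1].copy()))
print(r.finish_job())
E
```

```text
t 20.5 j [  2.7  -2.9 -21.  -50.9 -71.1   7.6] p [0.3651 0.1413 0.2711] z [ 0.0875  0.739  -0.668 ] F [-0.8306 -0.2288  0.4238] g 60.0
knob ((0.4969541548529577, -0.06898649077430363), 1.0030545516882414)
label ((-0.023143012909613958, -0.05112267107093693), 1.0235220934781764)
tin ((0.006228019126549356, 0.01615867243679503), 1.0015693040978577)
ring ((0.011963031332395957, 0.009366639298871604), 0.9989184331562784)
the job is handed in; nothing more can be done
None
```

The box of contact tips is in the bin and the bin is pushed home. I handed the job in at about 20.5 s of the 61 s allowed; the hand-in gives no verdict.

- **Moves:** I pulled the knob to tip the bin to about 0.65 rad. I took the right-hand box across its width with the tool tilted 45°, passed it in over the lip and let it go inside. Then I gripped the knob again and pushed the bin back along its arc.
- **Bin home:** The final side picture matches the one from the start. The label shifted less than 0.1 px, and the knob less than 0.1 px vertically; 0.03 rad would show as about 0.9 px. The knob also read 0.5 px sideways, which the bin's hinge cannot cause, so I took it as image noise.
- **Box inside:** I saw the box below the lip before closing, with the bin still open. I could not see it once the bin was shut.
- **Bystanders:** The tin and the ring of pipe moved less than 0.02 px in the picture, and the look-alike box still lies by the ring.
- **Arm:** At hand-in it hung clear of everything, with the wrist force near zero. The highest force I read was about 30 N, at the end of the push.

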